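# Pry open the run box and hold the plate rolls' run plunger

### The job

The plate rolls run only while the round plunger in their run box is held. Pry the box's closed cover up with the blade of the flat pry bar (not with the fingers), swing it back until it stands about upright or beyond, and lay the bar flat on the bench. Then press the plunger with the fingertips until its top is flush with the rim of the collar around it, never pushing it right down, and finish holding it there; leave the other things on the bench alone.

Things in the scene. Friction and masses are not known exactly. Their poses are not given: they have to be found in the camera images.
- runbox: Grey painted control box, fixed to the bench, 110 (x) by 120 (y) by 70 mm high. Origin: centre of its underside. Its -x face is the front (towards the robot, yaw within 0.4 rad), the cover's hinge at its back. Inside, walls 4 mm thick stand 30 mm above a panel that is 40 mm above the bench; collar and plunger stand on it, their axis 10 mm in front of the box's centre.
- cover (a joint): Hinge angle of the cover, rad: 0 = shut; starts at 0 to 0.05; 1.57 = upright; 1.9 = stop, leaning back. A plain aluminium plate, no handle, 124 by 124 by 5 mm, 0.12 kg; its front edge overhangs the box front by 14 mm. The hinge is stiff: the cover stays where it is left; about 1.5 N upward at the edge lifts it.
- cover_hinge (a point): Middle of the cover's hinge line, 55 mm behind the box's centre and 70 mm above the bench; the line runs along the box's y axis.
- ledge (a point): Middle of the outer upper edge of the ledge along the box's whole front: it stands out 12 mm from the front wall, its top 58 mm above the bench. With the cover shut, a slot 12 mm high is left between ledge and overhanging cover (underside 70 mm above the bench), 14 mm deep from the cover's edge to the front wall.
- cover_lip (a point): Middle of the lower edge of the cover's free front end, 124 mm from the hinge line; on the cover's underside, it moves with the cover.
- plunger (a joint): Travel of the plunger, m: 0 = up, 0.012 = top flush with the collar's rim, 0.020 = right down (stop). It moves straight down, springs back when let go, and resists with 3 N at the start, 7.8 N when flush and 11 N right down.
- plunger_top (a point): Centre of the top face of the plunger, a black round cap of 40 mm diameter in the run box; up, it is 66 mm above the bench, 12 mm above the collar's rim and 4 mm below the shut cover. It moves with the plunger.
- collar_rim (a point): Centre of the upper rim of the steel collar around the plunger, fixed, 54 mm above the bench; inner diameter 43 mm, outer 60 mm.
- prybar: Flat pry bar lying loose on the bench, left or right of the box, 0.09 kg. x axis: along the bar to the blade's tip. Origin: on its underside, a good place to grip (near the centre of mass). Wooden handle 24 mm wide, 18 mm high, from 75 mm behind to 25 mm ahead of the origin; steel blade 20 mm wide, 3 mm thick, level with the handle's underside, on to 105 mm ahead.
- blade_tip (a point): End of the pry bar's blade, at half its thickness (1.5 mm above the underside), 105 mm ahead of the bar's origin.
- hexcup: Bystander: blue six-sided sheet-metal cup, 64 mm across flats, 90 mm high, on a foot plate of 80 by 70 mm; origin at the centre of its underside.
- stake: Bystander: dark steel conical stake, 60 mm diameter at the foot, 85 mm high; origin at the centre of its underside.
- hammer: Bystander: hammer lying on the bench beyond the box, lying along its x axis, head at +x; 260 mm long in all, origin on the bench under the middle of its length.

How it is judged:
On the way, in this order (a step that is already met when the one before it is completed fails the run):
1. the pry bar lifts the cover (contact force between prybar and cover above 0.2 N and value of joint cover above 0.15 rad), for 0.1 s.
2. the cover stands about upright or beyond (value of joint cover above 1.2 rad), for 0.2 s.
3. the pry bar is laid flat on the bench and let go (height (world z) of prybar below 0.012 m and angle between prybar's own z axis and vertical below 0.15 rad and linear speed of prybar below 0.02 m/s and contact force between the fingers and prybar below 0.1 N), for 0.2 s.
At the end, for the whole second after the job is handed in: The fingers hold the plunger pressed (over 2 N) with its top flush with the collar's rim within 3 mm (travel 9 to 15 mm), the cover stands open beyond 1.2 rad (69 degrees), and the pry bar lies flat, untouched and at rest on the bench (all of step 3 and value of joint plunger between 0.009 and 0.015 m and contact force between the fingers and plunger above 2 N and contact force between prybar and plunger below 0.1 N and value of joint cover above 1.2 rad); the arm keeps its last pose, push and grip.
It fails at once if the plunger is pushed right down (travel over 18 mm) (value of joint plunger above 0.018 m).
It fails at once if the fingers or the arm, not the bar, lift the cover (touching it with over 1 N before it is open to 0.8 rad) (value of joint cover below 0.8 rad and contact force between any of the fingers, the arm and cover above 1 N).
It fails at once if the cup, stake or hammer is moved more than 20 mm (distance of any of hexcup, stake, hammer from where it was at the start of the episode above 0.02 m).
It also fails if it takes over 58 s, if anything falls off the work surface, if the arm or the gripper's body presses on something with over 40 N, if the wrist force passes 120 N, or if a joint passes its speed limit or range.

### The arm

A 6-joint arm with a two-finger parallel gripper is mounted at the origin on the work surface. World frame = base frame: x ahead of the robot, y to its left, z up, the work surface at z = 0. Lengths are in m, angles in rad, forces in N, time in s.
With the tool pointing down it reaches from about 0.4 to 0.825 m from the base axis. Payload 7 kg.
Tool frame: the origin (TCP) lies between the finger pads; the fingertips stand 8 mm ahead of it and the grasp point (between the pads) lies 11 mm behind it (arm.finger_overhang is the distance from the TCP to the fingertips, in m); z points along the fingers, y is the line along which they close (so a half turn about z gives the same grasp; the last joint's range is limited). The gripper opens to 88 mm and grips with 3 to 60 N. Pads are 19 mm wide; open, the fingers measure 130 mm over their backs; the gripper's body (78 mm by 193 mm) begins 47 mm behind the grasp point.
Start: joints at [-1.023, 0.359, 0.012, 0, -1.224, -0.288], TCP at [0.173, -0.652, 0.201] pointing down, gripper open.
Joint ranges: [-3.07, 3.07], [-1.43, 2.12], [-1.02, 1.25], [-3.03, 1.67], [-3.05, -0], [-3.03, 3.03]. Speed limits (rad/s): [2.39, 2.39, 3.01, 3.14, 3.14, 3.14].

### API

Orientations are given as [roll, pitch, yaw] about the fixed x, y, z axes, in that order (R = Rz(yaw) Ry(pitch) Rx(roll)).
In Python, from station import arm gives the robot as it stands.
- The arm moves only by the tool move_arm, never from a script. Its argument "rows" is text: rows parted by semicolons, each of 7 numbers parted by spaces: the turn, a rotation vector about the tool's x, y, z in degrees, then the shift along the tool's x, y, z in m, then the finger opening in m, from 0 to 0.0876. A call has 1 to 8 rows; each row shifts and turns the commanded pose from where the row before left it, along the tool's axes as they then stand; what a row does not reach is not made up. A row lasts 1/8 s, in which the tool goes at most 62.5 mm and 10.7 degrees, less where a joint would pass 70% of its speed; a pose out of reach is approached as far as the arm can. A call is refused whole if a number of a shift passes 0.0625 or a number of a turn 10.7, either way. A call with a gripper value outside its range is refused whole. The fingers move at their own pace and stop on an object; "squeeze" is the grip in N (left out, the last holds). Time passes only in rows, so rows that do not move let the fingers close. It gives the time, the measured TCP pose, the force, the opening and the grip force at its end, in the units of the state.
- arm.get_state(): the state, without advancing time (a new reading comes with each control period).
- arm.grab_frame(name): name is "scene" or "top" or "wrist"; returns (picture, depth): 420x560x3 uint8, blue, green, red; 420x560 float32, m along the optical axis (not along the pixel's ray), 0 where there is no reading.
- arm.camera_model(name): a dict with "mtx" (3x3 intrinsics, pixels), "k1" (the pictures are not rectified: a ray, as slopes to the right and down, at radius r is drawn at 1 + k1 r^2 times it, then the intrinsics apply), "camera_from_world" (4x4, takes a point from world to camera coordinates); the wrist camera has in their place "mount" (4x4, takes a point from camera to tool coordinates, whose origin is the TCP and whose axes are the flange's). Camera axes: x right, y down, z forward; pixel columns grow to the right and rows downward; lengths in m; the calibration is good to about 2 mm. A picture is of the moment at which its call begins: read the wrist's pose just before it. camera_model takes no time and is no camera call.
- arm.job_done(): hands the job in; it is judged then, once.
The state is a dict: "t": time; "q": joint angles; "qd": joint speeds; "joint_efforts": joint torques, N m; "eef_pos": TCP position; "ee_rot": TCP orientation; "force": force on the tool from outside, world axes, zero at the start; "moment": the same for the moment, N m; "width": finger opening in m; "gripper_force": force on a finger pad.
Only numpy, scipy, OpenCV 4.12 (cv2) and the standard library are available. Lean on these libraries where they do the work, as an engineer would, in place of code of your own. Each camera call takes 0.05 s, during which the arm holds its last target. There are 200 camera calls.

## Working session

There is one attempt and no reset: what is moved stays moved. The work goes in short steps, Python scripts to look and compute and a tool call to move; the robot and the scene stay as the last step left them, time stands still between calls to the robot, and variables do not carry over. Pictures are saved under pics/ and viewed, at most 10 in all, crops included, and the job is handed in when it is done.

Besides the shell and the picture viewer there is one more tool, called after "Call:" as name(argument=value, ...) on one line, values as JSON. move_arm: Moves the arm, as the interface text tells. Its arguments: {"type":"object","properties":{"rows":{"type":"string"},"squeeze":{"type":"number"}},"required":["rows"]}

```bash
ls; mkdir -p pics; cat > h.py <<'E'
import numpy as np, cv2
from station import arm
from scipy.spatial.transform import Rotation as R
def cloud(name):
    s=arm.get_state(); img,d=arm.grab_frame(name); m=arm.camera_model(name)
    K=np.array(m["mtx"]);k=m["k1"]
    v,u=np.mgrid[0:d.shape[0],0:d.shape[1]]
    xd=(u-K[0,2])/K[0,0]; yd=(v-K[1,2])/K[1,1]
    x,y=xd.copy(),yd.copy()
    for _ in range(8):
        f=1+k*(x*x+y*y); x,y=xd/f,yd/f
    P=np.stack([x*d,y*d,d,np.ones_like(d)],-1)
    if name=="wrist":
        T=np.eye(4);T[:3,:3]=R.from_euler('xyz',s["ee_rot"]).as_matrix();T[:3,3]=s["eef_pos"];T=T@np.array(m["mount"])
    else: T=np.linalg.inv(np.array(m["camera_from_world"]))
    W=(P@T.T)[...,:3]; W[d<=0]=np.nan
    return img,W
E
python3 - <<'E'
from h import *
print(arm.get_state())
for n in ("top","scene"):
    i,W=cloud(n); cv2.imwrite(f"pics/{n}0.png",i); np.save(n+"0.npy",W); print(n,np.linalg.inv(arm.camera_model(n)["camera_from_world"])[:3,3])
E
```

```text
pics
{'t': 0.0, 'q': array([-1.02289992e+00,  3.59383217e-01,  1.10458094e-02, -3.42203316e-04,
       -1.22409377e+00, -2.88085677e-01]), 'qd': array([ 4.65391986e-04,  8.60792768e-04, -6.36266147e-04,  9.19684595e-04,
       -2.94165825e-05,  1.29687631e-03]), 'joint_efforts': array([ 1.04900992e-03, -5.82720709e+01,  2.93060321e+01,  6.99753106e+00,
        6.84678686e-03, -1.65378224e-04]), 'eef_pos': array([ 0.17322423, -0.65183882,  0.19992085]), 'ee_rot': array([ 3.13993377e+00, -1.56099879e-04, -2.88189834e+00]), 'force': array([-0.28148801, -0.95464023, -0.14105945]), 'moment': array([ 0.00355208, -0.02766574, -0.01794901]), 'gripper_force': 0.0, 'width': 0.08750678226872416}
top [0.40285687 0.03104605 1.26001808]
scene [1.17971919 0.37222129 1.05139468]
```

View pics/top0.png

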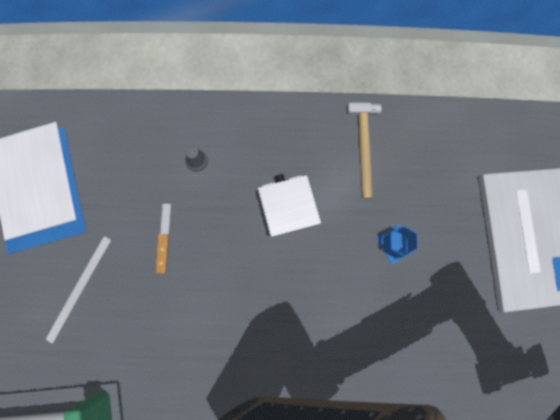

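View pics/scene0.png

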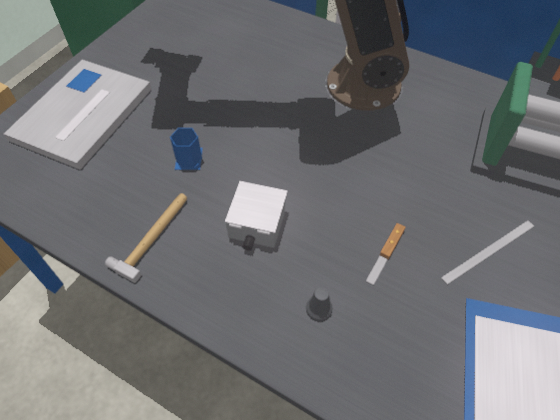

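The top view (up = +x, left = +y) shows the box cover at about (289,205), the pry bar handle at (161,253) with its blade up to (166,205), the stake at (196,160), the cup at (398,242) and the hammer at (366,150). I'll measure the bar and the cover.

```bash
python3 - <<'E'
from h import *
i=cv2.imread("pics/top0.png");W=np.load("top0.npy")
def reg(u0,u1,v0,v1,f):
    m=np.zeros(W.shape[:2],bool);m[v0:v1,u0:u1]=f(W)[v0:v1,u0:u1];return m
hsv=cv2.cvtColor(i,cv2.COLOR_BGR2HSV)
c=reg(245,335,165,245,lambda W:(W[...,2]>.06)&(hsv[...,2]>150))
P=W[c];r=cv2.minAreaRect(P[:,:2].astype(np.float32)*1000);print("cover",r,cv2.boxPoints(r),np.median(P[:,2]),np.percentile(P[:,2],[5,95]), np.linalg.lstsq(np.c_[P[:,:2]-P[:,:2].mean(0),np.ones(len(P))],P[:,2],rcond=None)[0])
h=reg(145,185,225,280,lambda W:(hsv[...,1]>90)&(hsv[...,2]>80)&(hsv[...,0]<25))
b=reg(145,180,198,240,lambda W:(hsv[...,2]>105)&(hsv[...,1]<60))
for n,m in(("handle",h),("blade",b),("bar",h|b)):
    P=W[m];r=cv2.minAreaRect(P[:,:2].astype(np.float32)*1000);print(n,m.sum(),r,cv2.boxPoints(r).tolist(),np.median(P[:,2]))
    l=cv2.fitLine(P[:,:2].astype(np.float32),cv2.DIST_L2,0,.01,.01).ravel();print(l,np.degrees(np.arctan2(l[1],l[0])))
for n,(u,v) in dict(stake=(196,160),cup=(398,242),ham0=(367,195),ham1=(365,108)).items():print(n,W[v,u])
E
```

```text
cover ((617.9633178710938, -15.3170166015625), (130.18772888183594, 124.78905487060547), 15.888660430908203) [[538.27466   26.873087]
 [572.438    -93.14846 ]
 [697.652    -57.50712 ]
 [663.48865   62.514427]] 0.07484798316508501 [0.07062519 0.07916759] [-0.03031217 -0.01019454  0.07491573]
handle 375 ((495.6202087402344, 308.6949768066406), (98.87274169921875, 24.403446197509766), 12.361763000488281) [[444.71783447265625, 310.0302734375], [449.94219970703125, 286.192626953125], [546.5225830078125, 307.35968017578125], [541.2982177734375, 331.19732666015625]] nan
[nan nan nan nan] nan
blade 1408 ((587.4114379882812, 314.39874267578125), (132.81365966796875, 73.2144546508789), 19.329435348510742) [[512.6309204101562, 326.9618225097656], [536.8648071289062, 257.8744201660156], [662.1919555664062, 301.8356628417969], [637.9580688476562, 370.9230651855469]] nan
[nan nan nan nan] nan
bar 1783 ((553.6109619140625, 305.32586669921875), (199.6858673095703, 69.17683410644531), 16.15491485595703) [[448.0868225097656, 310.7686462402344], [467.3342590332031, 244.3234100341797], [659.1351318359375, 299.8830871582031], [639.8876953125, 366.32830810546875]] nan
[nan nan nan nan] nan
stake [0.72838333 0.22016105 0.06327974]
cup [ 0.53540497 -0.30291563  0.00105379]
ham0 [ 0.65443973 -0.21933461  0.0217199 ]
ham1 [ 0.89453048 -0.22014052  0.01901553]
```

Call:
move_arm(rows="0 0 0 -0.041 0.036 -0.006 0.0876;0 0 0 -0.041 0.036 -0.006 0.0876;0 0 0 -0.041 0.036 -0.006 0.0876;0 0 0 -0.041 0.036 -0.006 0.0876;0 0 0 -0.041 0.036 -0.006 0.0876;0 0 0 -0.041 0.036 -0.006 0.0876;0 0 0 -0.041 0.036 -0.006 0.0876;0 0 0 -0.041 0.036 -0.006 0.0876")

```text
t: 1.1
eef_pos: [0.4169, -0.288, 0.249]
ee_rot: [3.141, -0.0, -2.882]
force: [1.0, -0.6, 0.3]
width: 0.088
gripper_force: 0.0
```

Call:
move_arm(rows="0 0 0 -0.041 0.036 -0.006 0.0876;0 0 0 -0.041 0.036 -0.006 0.0876;0 0 0 -0.015 0.046 0 0.0876;0 0 0 -0.015 0.046 0 0.0876;0 0 0 -0.015 0.046 0 0.0876;0 0 0 -0.015 0.046 0 0.0876;0 0 0 0 0 0 0.0876;0 0 0 0 0 0 0.0876")

```text
t: 2.1
eef_pos: [0.4876, -0.0058, 0.2606]
ee_rot: [-3.142, -0.001, -2.881]
force: [-0.3, -0.3, 0.1]
width: 0.0873
gripper_force: 0.0
```

```bash
python3 - <<'E'
from h import *
print(arm.camera_model("wrist"))
i,W=cloud("wrist"); cv2.imwrite("pics/w1.png",i); np.save("w1.npy",W); print(np.nanmin(W,(0,1)),np.nanmax(W,(0,1)))
E
```

```text
{'mtx': array([[302.52364377,   0.        , 277.44638697],
       [  0.        , 302.52364377, 214.14727715],
       [  0.        ,   0.        ,   1.        ]]), 'k1': 0.02219105544590178, 'mount': array([[ 5.46564365e-04, -9.60042872e-01, -2.79852435e-01,
         7.51251037e-02],
       [ 9.99999806e-01,  6.08184586e-04, -1.33352485e-04,
         2.02845644e-04],
       [ 2.98226040e-04, -2.79852308e-01,  9.60043018e-01,
        -1.84344490e-01],
       [ 0.00000000e+00,  0.00000000e+00,  0.00000000e+00,
         1.00000000e+00]])}
[ 0.18246485 -0.39768132 -0.00376714] [0.87280834 0.44257714 0.40491981]
```

View pics/w1.png

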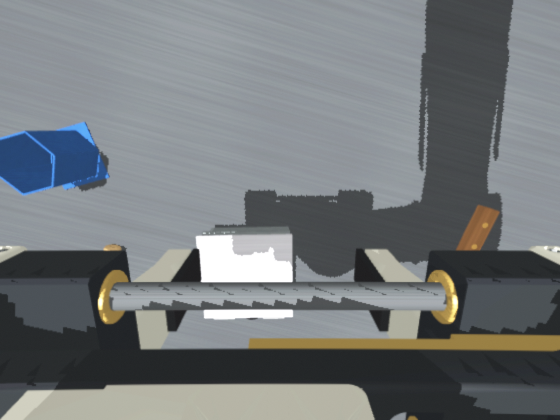

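The wrist view shows the cover's front edge from about (197,236) to (293,233), the ledge strip just above it, and the pry bar handle at (478,228). I'll fit the cover's front edge and carry on to the bar.

```bash
python3 - <<'E'
from h import *
W=np.load("w1.npy");i=cv2.imread("pics/w1.png");V=cv2.cvtColor(i,cv2.COLOR_BGR2GRAY)
E=[]
for u in range(206,288,4):
    c=[v for v in range(222,262) if W[v,u,2]>.071 and V[v,u]>200]
    if c: E.append(W[min(c),u])
E=np.array(E);print(E[::4].round(4))
l=np.polyfit(E[:,1],E[:,0],1);print("front edge slope->yaw",np.degrees(np.arctan(-l[0])),"x at y=-.033",np.polyval(l,-.033))
m=np.zeros(V.shape,bool);m[215:275,190:300]=True
P=W[m&(W[...,2]>.071)&(W[...,2]<.085)]
r=cv2.minAreaRect(P[:,:2].astype(np.float32)*1000);print(r,cv2.boxPoints(r).round(),np.median(P[:,2]))
L=W[m&(W[...,2]>.05)&(W[...,2]<.065)];r=cv2.minAreaRect(L[:,:2].astype(np.float32)*1000);print("ledge",len(L),cv2.boxPoints(r).round(),np.median(L[:,2]))
E
```

```text
[[ 0.5703 -0.0788  0.0783]
 [ 0.5652 -0.0596  0.0744]
 [ 0.5837 -0.0334  0.0792]
 [ 0.5752 -0.0141  0.0769]
 [ 0.5624  0.0043  0.0782]
 [ 0.5775  0.0301  0.0784]]
front edge slope->yaw -1.3201815492070386 x at y=-.033 0.5712624442842258
((584.29150390625, -24.006103515625), (58.06966018676758, 123.786865234375), 15.971453666687012) [[539.  28.]
 [573. -91.]
 [629. -76.]
 [595.  43.]] 0.07812665189112539
ledge 349 [[542.  25.]
 [575. -89.]
 [580. -87.]
 [547.  27.]] 0.05827989430929714
```

Call:
move_arm(rows="0 0 0 -0.016 0.046 0 0.06;0 0 0 -0.016 0.046 0 0.06;0 0 0 -0.016 0.046 0 0.06;0 0 0 -0.016 0.046 0 0.06;0 0 0 -0.016 0.046 0 0.06;0 0 0 -0.016 0.046 0 0.06;0 0 0 -0.012 0.02 0 0.06;0 0 0 0 0 0 0.06")

```text
t: 3.15
eef_pos: [0.5168, 0.3081, 0.2599]
ee_rot: [-3.141, -0.001, -2.882]
force: [-0.5, -0.3, -0.1]
width: 0.0597
gripper_force: 0.0
```

```bash
python3 - <<'E'
from h import *
i,W=cloud("wrist"); cv2.imwrite("pics/w2.png",i); np.save("w2.npy",W)
E
```

```text
(no output)
```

View pics/w2.png

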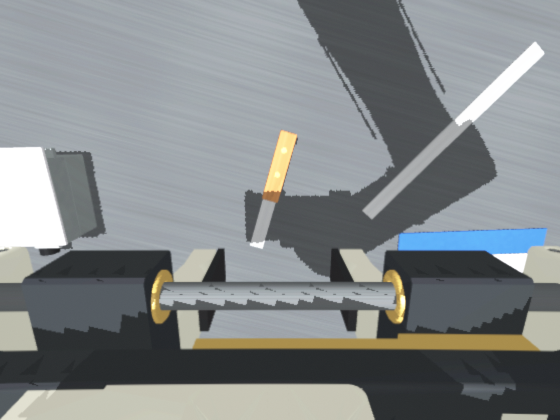

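Wrist view: handle from (290,135) to (270,200), blade running down to about (257,246). I'll compute its pose.

```bash
python3 - <<'E'
from h import *
W=np.load("w2.npy");i=cv2.imread("pics/w2.png");h=cv2.cvtColor(i,cv2.COLOR_BGR2HSV)
m=np.zeros(W.shape[:2],bool);m[125:206,255:305]=True
m&=(h[...,1]>110)&(h[...,0]<28)&np.isfinite(W[...,2])
P=W[m];r=cv2.minAreaRect(P[:,:2].astype(np.float32)*1000);print(len(P),r,cv2.boxPoints(r).round(),np.median(P[:,2]))
l=cv2.fitLine(P[:,:2].astype(np.float32),cv2.DIST_L2,0,.01,.01).ravel();print(l,np.degrees(np.arctan2(l[1],l[0])))
print([W[v,u].round(4) for u,v in((290,140),(280,170),(272,195),(268,208),(258,243))])
g=W[210:246,235:280];V=cv2.cvtColor(i,cv2.COLOR_BGR2GRAY)[210:246,235:280]
print(V[::5,::3])
W0=np.load("top0.npy");print([W0[v,u].round(4) for u,v in((161,270),(162,240),(166,215),(167,206))])
E
```

```text
240 ((497.20965576171875, 304.6341552734375), (23.760433197021484, 98.24040985107422), 88.74893951416016) [[448. 294.]
 [546. 292.]
 [547. 315.]
 [448. 318.]] 0.018567802339314182
[ 0.9966749  -0.08148091  0.52054334  0.30647472] -4.6736937
[array([0.4575, 0.3099, 0.0195]), array([0.5004, 0.3073, 0.0194]), array([0.5378, 0.3055, 0.0202]), array([0.5625, 0.3054, 0.0034]), array([0.6213, 0.3043, 0.0033])]
[[162 163 165 157  81  81  81  81 115 175 172 172 172  87  81]
 [166 168 169 158  80  81  80  81 171 174 170 173 155  81  82]
 [166 167 166 157  83  82  81 108 174 172 172 173  87  79  80]
 [168 166 164 154  80  80  82 168 174 170 173 163  82  81  82]
 [163 166 168 168  83  82  98 173 171 172 172  89  80  81  81]
 [162 162 162 161  79  78 166 173 171 172 163  83  83  81  81]
 [165 167 170 169  93  94 172 172 173 172 134 126 118 116 127]
 [164 164 164 166 167 225 251 254 254 254 167 165 164 164 164]]
[array([0.4534, 0.3038, 0.016 ]), array([0.5288, 0.3039, 0.0218]), array([ 0.597 ,  0.3026, -0.0037]), array([0.6197, 0.2998, 0.0031])]
```

Call:
move_arm(rows="0 0 8.2 0 0 0.03 0.05;0 0 8.2 0 0 0.04 0.05;0 0 0 -0.005 -0.004 0.05 0.05;0 0 0 0 0 0.05 0.05;0 0 0 0 0 0.04 0.05;0 0 0 0 0 0.02 0.05;0 0 0 0 0 0 0.05;0 0 0 0 0 0 0.05")

```text
t: 4.2
eef_pos: [0.522, 0.3036, 0.0322]
ee_rot: [3.141, 0.001, 3.114]
force: [1.6, -0.5, 0.5]
width: 0.0499
gripper_force: 0.0
```

Call:
move_arm(rows="0 0 0 0 0 0.012 0.05;0 0 0 0 0 0.008 0.05;0 0 0 0 0 0 0.05;0 0 0 0 0 0 0.0;0 0 0 0 0 0 0.0;0 0 0 0 0 0 0.0;0 0 0 0 0 0 0.0", squeeze=50)

```text
t: 5.08
eef_pos: [0.5211, 0.3039, 0.011]
ee_rot: [3.141, 0.0, 3.115]
force: [-0.2, -0.9, -0.2]
width: 0.0157
gripper_force: 0.0
```

Call:
move_arm(rows="0 0 0 0 0 0 0.0;0 0 0 0 0 0 0.0;0 0 0 0 0 0 0.0")

```text
t: 5.45
eef_pos: [0.5211, 0.3038, 0.0109]
ee_rot: [-3.142, -0.0, 3.115]
force: [-0.3, -1.1, -0.3]
width: 0.0003
gripper_force: 0.0
```

```bash
python3 - <<'E'
from h import *
print(arm.get_state()["width"],arm.get_state()["gripper_force"])
i,W=cloud("wrist"); j,W=cloud("scene"); cv2.imwrite("pics/w3.png",np.vstack([i[100:400],cv2.resize(j[160:310,300:500],(560,420))[:290]]))
E
```

```text
0.0003087091553347869 0.0
```

View pics/w3.png

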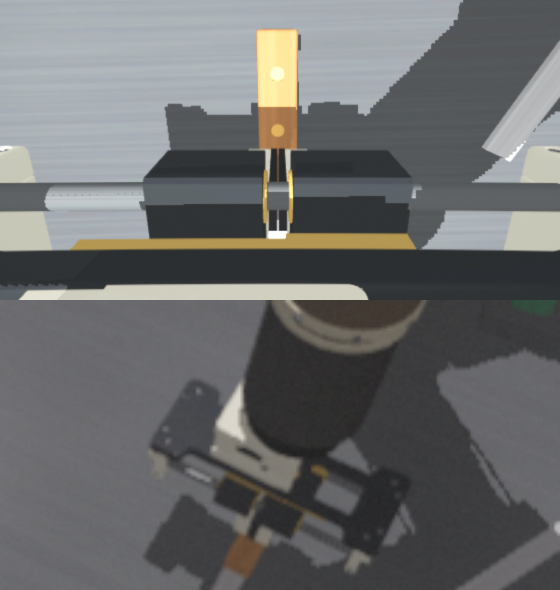

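```bash
python3 - <<'E'
from h import *
for n in("wrist","scene"):
    i,W=cloud(n);h=cv2.cvtColor(i,cv2.COLOR_BGR2HSV);X,Y,Z=W[...,0],W[...,1],W[...,2]
    m=(h[...,1]>110)&(h[...,0]<28)&(Z<.04)&(X>.4)&(X<.65)&(abs(Y-.304)<.06)
    P=W[m];r=cv2.minAreaRect(P[:,:2].astype(np.float32)*1000);print(n,len(P),r,cv2.boxPoints(r).round().tolist(),np.median(P[:,2]))
    f=(abs(X-.521)<.03)&(abs(Y-.304)<.06)&(Z<.15)
    for z in np.arange(0,.15,.01):
        q=W[f&(Z>=z)&(Z<z+.01)]
        if len(q):print(round(z,2),len(q),q[:,:2].min(0).round(3),q[:,:2].max(0).round(3))
E
```

```text
wrist 1845 ((485.6812438964844, 304.9161682128906), (23.799327850341797, 75.14349365234375), 88.84198760986328) [[448.0, 294.0], [523.0, 292.0], [523.0, 316.0], [448.0, 318.0]] 0.01845404929054889
0.0 5956 [0.491 0.244] [0.53  0.364]
0.01 1740 [0.491 0.292] [0.543 0.316]
0.02 28 [0.492 0.294] [0.519 0.312]
0.03 26 [0.511 0.301] [0.513 0.315]
0.04 240 [0.509 0.289] [0.514 0.32 ]
0.05 254 [0.51  0.298] [0.518 0.311]
0.06 142 [0.51 0.3 ] [0.513 0.309]
0.07 101 [0.51 0.3 ] [0.513 0.309]
0.08 427 [0.52 0.3 ] [0.531 0.308]
0.09 31 [0.516 0.3  ] [0.523 0.308]
0.1 27 [0.511 0.3  ] [0.516 0.308]
0.11 1382 [0.491 0.244] [0.51  0.364]
0.12 10278 [0.491 0.244] [0.529 0.364]
0.13 9858 [0.493 0.244] [0.501 0.364]
0.14 24752 [0.493 0.245] [0.507 0.364]
scene 111 ((534.8173828125, 305.2616882324219), (21.682111740112305, 29.892940521240234), 86.25973510742188) [[519.0, 295.0], [549.0, 293.0], [550.0, 315.0], [521.0, 317.0]] 0.01795302823934586
0.0 424 [0.491 0.244] [0.551 0.364]
0.01 106 [0.514 0.292] [0.55  0.316]
0.02 20 [0.52  0.294] [0.548 0.314]
0.03 1 [0.531 0.303] [0.531 0.303]
0.04 30 [0.53  0.289] [0.535 0.32 ]
0.05 32 [0.528 0.289] [0.535 0.32 ]
0.06 17 [0.53  0.289] [0.535 0.321]
0.07 7 [0.519 0.298] [0.536 0.304]
0.08 5 [0.516 0.3  ] [0.534 0.305]
0.09 2 [0.524 0.301] [0.529 0.301]
0.1 2 [0.53  0.301] [0.536 0.338]
0.11 48 [0.495 0.245] [0.551 0.364]
0.12 139 [0.497 0.262] [0.551 0.362]
0.13 126 [0.504 0.246] [0.551 0.363]
0.14 307 [0.497 0.244] [0.551 0.364]
```

```bash
python3 - <<'E'
from h import *
print(arm.finger_overhang,[a for a in dir(arm) if a[0]!='_'],arm.get_state()["eef_pos"])
i,W=cloud("scene");X,Y,Z=W[...,0],W[...,1],W[...,2]
i2,W2=cloud("wrist")
for W in(W,W2):
    X,Y,Z=W[...,0],W[...,1],W[...,2]
    q=W[(abs(X-.521)<.016)&(abs(Y-.304)<.02)&(Z<.06)&(Z>.02)]
    print(q[np.argsort(q[:,2])][:60:2].round(3).tolist())
E
```

```text
0.008 ['Unreachable', 'camera_model', 'finger_overhang', 'get_state', 'grab_frame', 'job_done'] [0.5210966  0.30382593 0.01085563]
[[0.529, 0.303, 0.02], [0.536, 0.303, 0.02], [0.537, 0.295, 0.02], [0.525, 0.298, 0.02], [0.533, 0.296, 0.02], [0.532, 0.309, 0.021], [0.529, 0.315, 0.021], [0.523, 0.31, 0.021], [0.532, 0.293, 0.022], [0.533, 0.314, 0.022], [0.529, 0.312, 0.023], [0.533, 0.31, 0.041], [0.532, 0.307, 0.042], [0.533, 0.295, 0.042], [0.533, 0.289, 0.043], [0.532, 0.32, 0.044], [0.532, 0.299, 0.045], [0.534, 0.297, 0.045], [0.532, 0.294, 0.046], [0.531, 0.313, 0.046], [0.532, 0.311, 0.047], [0.53, 0.3, 0.047], [0.533, 0.317, 0.048], [0.533, 0.296, 0.048], [0.531, 0.305, 0.049], [0.527, 0.303, 0.051], [0.533, 0.316, 0.052], [0.53, 0.304, 0.052], [0.535, 0.291, 0.052], [0.532, 0.302, 0.053]]
[[0.517, 0.308, 0.02], [0.516, 0.309, 0.02], [0.511, 0.305, 0.02], [0.505, 0.301, 0.02], [0.509, 0.301, 0.02], [0.511, 0.304, 0.02], [0.509, 0.304, 0.021], [0.512, 0.302, 0.038], [0.512, 0.305, 0.038], [0.512, 0.307, 0.038], [0.512, 0.308, 0.038], [0.512, 0.307, 0.039], [0.512, 0.301, 0.039], [0.512, 0.301, 0.039], [0.512, 0.308, 0.039], [0.512, 0.306, 0.04], [0.512, 0.306, 0.04], [0.512, 0.302, 0.04], [0.511, 0.295, 0.04], [0.512, 0.302, 0.04], [0.512, 0.306, 0.04], [0.512, 0.303, 0.04], [0.511, 0.314, 0.041], [0.511, 0.32, 0.041], [0.511, 0.315, 0.041], [0.512, 0.307, 0.041], [0.511, 0.319, 0.041], [0.511, 0.293, 0.041], [0.513, 0.308, 0.041], [0.511, 0.294, 0.041]]
```

The two cameras agree that the fingertips end at z≈0.038 with the TCP at 0.011. They sit about 27 mm short of the TCP, not the 8 mm ahead that was stated, so the fingers closed on air above the handle. I'll trust the measurement: reopen, and go lower while watching the force.

Call:
move_arm(rows="0 0 0 0 0 0 0.05;0 0 0 0 0 0 0.05;0 0 0 0 0 0 0.05;0 0 0 0 0 0 0.05;0 0 0 0 0 0 0.05;0 0 0 0 0 0.013 0.05;0 0 0 0 0 0.012 0.05;0 0 0 0 0 0 0.05")

```text
t: 6.75
eef_pos: [0.5202, 0.3029, -0.0159]
ee_rot: [-3.139, -0.002, 3.115]
force: [-0.2, -0.3, -0.8]
width: 0.05
gripper_force: 0.0
```

```bash
python3 - <<'E'
from h import *
for n in("scene","wrist"):
    i,W=cloud(n);X,Y,Z=W[...,0],W[...,1],W[...,2]
    q=W[(abs(X-.521)<.02)&(abs(abs(Y-.304)-.033)<.014)&(Z<.06)&(Z>.006)]
    print(q[np.argsort(q[:,2])][:40:2].round(3).tolist())
E
```

```text
[[0.53, 0.329, 0.01], [0.531, 0.339, 0.012], [0.533, 0.271, 0.012], [0.532, 0.334, 0.013], [0.532, 0.331, 0.015], [0.532, 0.265, 0.015], [0.533, 0.343, 0.018], [0.532, 0.267, 0.018], [0.532, 0.34, 0.019], [0.533, 0.338, 0.019], [0.533, 0.333, 0.019], [0.532, 0.342, 0.02], [0.524, 0.279, 0.02], [0.533, 0.264, 0.021], [0.53, 0.276, 0.022], [0.531, 0.329, 0.022], [0.534, 0.335, 0.023], [0.532, 0.274, 0.023], [0.519, 0.279, 0.024], [0.532, 0.331, 0.025]]
[[0.529, 0.329, 0.01], [0.529, 0.329, 0.01], [0.527, 0.278, 0.011], [0.515, 0.279, 0.011], [0.531, 0.329, 0.011], [0.53, 0.278, 0.011], [0.516, 0.329, 0.011], [0.514, 0.329, 0.011], [0.527, 0.278, 0.011], [0.517, 0.279, 0.012], [0.522, 0.329, 0.012], [0.512, 0.332, 0.012], [0.518, 0.329, 0.012], [0.511, 0.277, 0.012], [0.512, 0.276, 0.012], [0.517, 0.329, 0.012], [0.52, 0.329, 0.012], [0.512, 0.33, 0.012], [0.528, 0.279, 0.012], [0.531, 0.328, 0.012]]
```

Call:
move_arm(rows="0 0 0 0 0 0.004 0.05;0 0 0 0 0 0.003 0.05;0 0 0 0 0 0 0;0 0 0 0 0 0 0;0 0 0 0 0 0 0;0 0 0 0 0 0 0", squeeze=50)

```text
t: 7.6
eef_pos: [0.5212, 0.3039, -0.021]
ee_rot: [3.141, 0.0, 3.115]
force: [0.3, 0.6, 0.0]
width: 0.0237
gripper_force: 50.0
```

Call:
move_arm(rows="0 0 0 0 0 -0.03 0;0 0 0 0 0 -0.04 0;0 0 -8.7 0 0 -0.04 0;0 0 -8.7 0 0 -0.03 0;0 0 0 0.024 -0.042 0 0;0 0 0 0.024 -0.042 0 0;0 0 0 0.024 -0.042 0 0;0 0 0 0.024 -0.042 0 0")

```text
t: 8.6
eef_pos: [0.474, 0.1145, 0.1189]
ee_rot: [3.141, 0.0, -2.864]
force: [1.3, -0.7, -0.6]
width: 0.0234
gripper_force: 50.0
```

Call:
move_arm(rows="0 0 0 0.024 -0.042 0 0;0 0 0 0.024 -0.042 0 0;0 0 0 0.024 -0.042 0 0;0 0 0 0.024 -0.042 0 0;0 0 0 0 0 0.02 0;0 0 0 0 0 0.02 0;0 0 0 0 0 0.015 0;0 0 0 0 0 0 0")

```text
t: 9.6
eef_pos: [0.4274, -0.0722, 0.0631]
ee_rot: [3.141, -0.002, -2.865]
force: [-0.6, -0.1, -1.0]
width: 0.0238
gripper_force: 50.0
```

```bash
python3 - <<'E'
from h import *
s=arm.get_state();print(s["eef_pos"],s["ee_rot"],s["width"])
i,W=cloud("scene");k,W3=cloud("top");np.save("s4.npy",W);cv2.imwrite("pics/s4r.png",i);cv2.imwrite("pics/t4r.png",k);np.save("t4.npy",W3)
cv2.imwrite("pics/s4.png",np.hstack([cv2.resize(i[100:270,170:350],None,fx=2.2,fy=2.2),cv2.resize(k[150:320,230:410],None,fx=2.2,fy=2.2)]))
E
```

```text
[ 0.42736077 -0.07217643  0.06309661] [ 3.14142006e+00 -2.29381168e-03 -2.86473241e+00] 0.023752035312190632
```

View pics/s4.png

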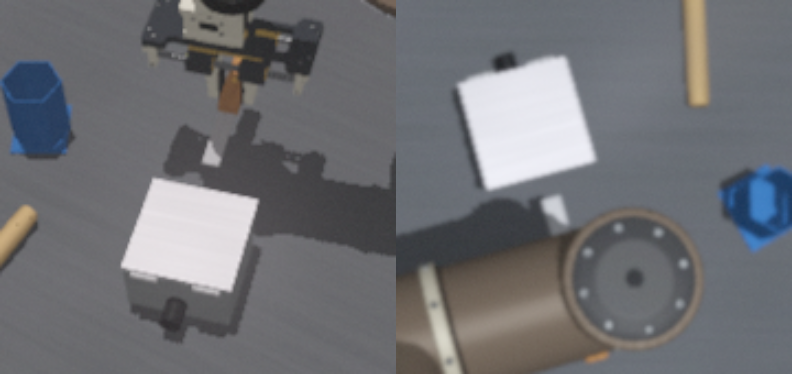

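Both crops show the bar held level, with the bright blade tip just in front of the middle of the cover's front edge (scene px ~(266,170), top px ~(300,242)). I'll get numbers for the tip.

```bash
python3 - <<'E'
from h import *
for n,f in(("s4","s4r"),("t4","t4r")):
    W=np.load(n+".npy");V=cv2.cvtColor(cv2.imread(f"pics/{f}.png"),cv2.COLOR_BGR2GRAY);X,Y,Z=np.moveaxis(W,-1,0)
    u=np.array([.962,.274]);l=W[...,:2]-[.556,-.032]
    a=l@u;b=l@[-.274,.962]
    m=(a<-.01)&(a>-.13)&(abs(b)<.03)&(Z>.04)&(Z<.1)
    q=np.c_[a[m],b[m],Z[m],V[m]];q=q[np.argsort(-q[:,0])];print(n,len(q),q[:40].round(3).tolist())
    c=(a>-.01)&(a<.14)&(abs(b)<.055)&(Z>.06)&(Z<.1)
    p=np.polyfit(a[c],Z[c],1);print("cover slope",-p[0],"z front",p[1])
E
```

```text
s4 274 [[-0.024, 0.004, 0.09, 123.0], [-0.024, -0.004, 0.087, 89.0], [-0.026, -0.004, 0.088, 152.0], [-0.026, 0.001, 0.089, 166.0], [-0.027, -0.009, 0.086, 120.0], [-0.027, -0.012, 0.085, 97.0], [-0.028, -0.002, 0.083, 101.0], [-0.028, 0.006, 0.086, 137.0], [-0.028, -0.004, 0.09, 183.0], [-0.028, -0.007, 0.085, 139.0], [-0.029, -0.002, 0.086, 161.0], [-0.029, 0.0, 0.082, 109.0], [-0.029, 0.0, 0.09, 186.0], [-0.029, -0.01, 0.086, 156.0], [-0.03, -0.008, 0.087, 178.0], [-0.031, 0.005, 0.085, 177.0], [-0.032, 0.002, 0.083, 169.0], [-0.032, 0.007, 0.084, 145.0], [-0.033, -0.009, 0.087, 187.0], [-0.033, -0.011, 0.086, 165.0], [-0.033, -0.003, 0.084, 186.0], [-0.033, 0.004, 0.086, 187.0], [-0.034, 0.002, 0.085, 185.0], [-0.034, -0.011, 0.089, 153.0], [-0.034, -0.001, 0.088, 185.0], [-0.035, 0.007, 0.085, 165.0], [-0.035, 0.007, 0.089, 181.0], [-0.036, -0.007, 0.088, 188.0], [-0.036, 0.001, 0.086, 186.0], [-0.036, 0.004, 0.087, 186.0], [-0.036, -0.007, 0.083, 187.0], [-0.037, -0.004, 0.083, 186.0], [-0.037, -0.004, 0.087, 186.0], [-0.039, 0.0, 0.086, 186.0], [-0.039, 0.008, 0.089, 124.0], [
[... 834 characters left out ...]
0.088, 207.0], [-0.035, -0.013, 0.088, 162.0], [-0.035, 0.005, 0.088, 200.0], [-0.035, -0.005, 0.086, 208.0], [-0.036, 0.002, 0.084, 206.0], [-0.036, -0.008, 0.087, 206.0], [-0.036, -0.0, 0.086, 207.0], [-0.037, -0.01, 0.085, 196.0], [-0.037, -0.002, 0.086, 209.0], [-0.037, -0.012, 0.088, 172.0], [-0.037, -0.005, 0.082, 208.0], [-0.038, 0.005, 0.087, 197.0], [-0.038, 0.003, 0.086, 207.0], [-0.039, -0.007, 0.089, 207.0], [-0.039, -0.009, 0.086, 201.0], [-0.039, 0.001, 0.088, 209.0], [-0.039, -0.002, 0.082, 208.0], [-0.04, -0.012, 0.086, 182.0], [-0.04, 0.006, 0.084, 189.0], [-0.04, -0.004, 0.088, 207.0], [-0.04, 0.003, 0.085, 201.0]]
cover slope 0.029726587700624165 z front 0.0767359956311865
```

Call:
move_arm(rows="0 0 0 0 0.002 0.012 0;0 0 0 0 0 0.008 0;0 0 0 0 0 0 0;0 0 0 -0.01 0 0 0;0 0 0 -0.01 0 0 0;0 0 0 -0.01 0 0 0;0 0 0 -0.006 0 0 0;0 0 0 0 0 0 0")

```text
t: 10.7
eef_pos: [0.4628, -0.06, 0.0437]
ee_rot: [3.142, -0.0, -2.864]
force: [-0.2, -0.1, -1.6]
width: 0.0236
gripper_force: 50.0
```

Call:
move_arm(rows="0 0 0 -0.002 0 -0.010 0;0 0 0 -0.002 0 -0.011 0;0 0 0 -0.003 0 -0.010 0;0 0 0 -0.003 0 -0.011 0;0 0 0 -0.005 0 -0.010 0;0 0 0 -0.005 0 -0.010 0;0 0 0 0 0 0 0", squeeze=55)

```text
t: 11.58
eef_pos: [0.4831, -0.0543, 0.1069]
ee_rot: [-3.141, 0.002, -2.864]
force: [0.3, 0.5, -1.8]
width: 0.0235
gripper_force: 55.0
```

```bash
python3 - <<'E'
from h import *
i,W=cloud("scene");k,W3=cloud("top")
u=np.array([.962,.274])
for W in(W,W3):
    l=W[...,:2]-[.556,-.032];a=l@u;b=l@[-.274,.962];Z=W[...,2]
    c=(a>.06)&(a<.12)&(abs(b)<.055)&(Z>.06)&(Z<.16)
    print(c.sum(),np.arctan(-np.polyfit(a[c],Z[c],1)[0]))
    m=(a<-.0)&(a>-.06)&(abs(b)<.012)&(Z>.09)&(Z<.14);print(m.sum(),np.polyfit(a[m],Z[m],1) if m.sum()>5 else 0)
E
```

```text
1370 0.5783702171036058
155 [-0.07833218  0.12886823]
962 0.5806888347291955
0 0
```

Cover is at 0.58 rad, in line with the plan. Continuing the arc.

Call:
move_arm(rows="0 0 0 -0.007 0 -0.009 0;0 0 0 -0.007 0 -0.008 0;0 0 0 -0.009 0 -0.008 0;0 0 0 -0.008 0 -0.007 0;0 0 0 -0.010 0 -0.005 0;0 0 0 -0.009 0 -0.005 0;0 0 0 -0.011 0 -0.004 0;0 0 0 -0.010 0 -0.003 0")

```text
t: 12.68
eef_pos: [0.5508, -0.035, 0.155]
ee_rot: [-3.142, 0.0, -2.864]
force: [-0.7, 0.6, -1.7]
width: 0.0234
gripper_force: 55.0
```

Call:
move_arm(rows="0 0 0 -0.010 0 0 0;0 0 0 -0.010 0 0 0;0 0 0 -0.010 0 0 0;0 0 0 -0.008 0 0 0;0 0 0 -0.006 0 0 0;0 0 0 0 0 0 0;0 0 0 0 0 0 0")

```text
t: 13.55
eef_pos: [0.5924, -0.0231, 0.1549]
ee_rot: [3.142, 0.0, -2.864]
force: [0.0, 0.3, -0.3]
width: 0.0236
gripper_force: 55.0
```

```bash
python3 - <<'E'
from h import *
i,W=cloud("scene");cv2.imwrite("pics/s5.png",cv2.resize(i[100:310,150:430],None,fx=2.4,fy=2.4))
E
```

```text
(no output)
```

View pics/s5.png

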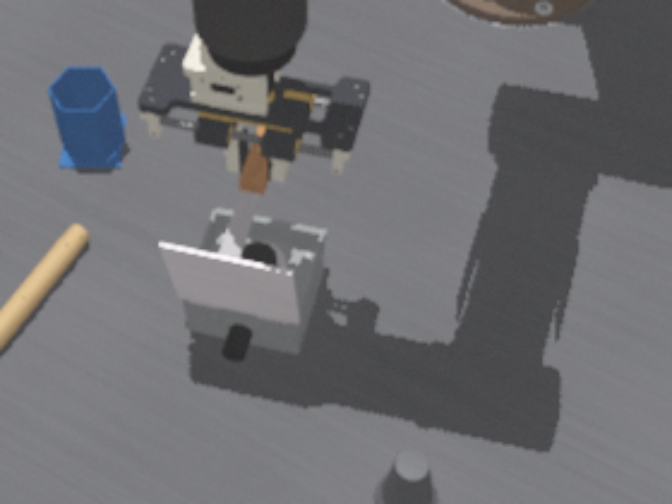

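Cover is upright, slightly leaning back, and the blade is clear of the plunger. Withdrawing and taking the bar back to where it lay.

Call:
move_arm(rows="0 0 0 0.03 0 0 0;0 0 0 0.05 0 0 0;0 0 0 0.05 0 0 0;0 0 0 0.02 0.02 0 0;0 0 0 -0.02 0.042 0 0;0 0 0 -0.02 0.042 0 0;0 0 0 -0.02 0.042 0 0;0 0 0 -0.02 0.042 0 0")

```text
t: 14.6
eef_pos: [0.4736, 0.1401, 0.1555]
ee_rot: [3.141, 0.001, -2.864]
force: [0.9, -0.8, -1.1]
width: 0.0241
gripper_force: 55.0
```

Call:
move_arm(rows="0 0 0 -0.02 0.042 0 0;0 0 0 -0.02 0.042 0 0;0 0 0 -0.02 0.042 0.03 0;0 0 0 -0.02 0.022 0.04 0;0 0 0 0 0 0.04 0;0 0 0 0 0 0.03 0;0 0 0 0 0 0.02 0;0 0 0 0 0 0 0")

```text
t: 15.6
eef_pos: [0.5091, 0.3018, -0.0064]
ee_rot: [-3.14, -0.002, -2.864]
force: [-0.4, -0.7, -0.5]
width: 0.0236
gripper_force: 55.0
```

Call:
move_arm(rows="0 0 0 0 0 0.008 0;0 0 0 0 0 0.004 0;0 0 0 0 0 0.002 0;0 0 0 0 0 0 0")

```text
t: 16.1
eef_pos: [0.51, 0.3028, -0.0189]
ee_rot: [3.141, 0.0, -2.864]
force: [0.5, -0.5, -0.3]
width: 0.0237
gripper_force: 55.0
```

Call:
move_arm(rows="0 0 0 0 0 0.002 0;0 0 0 0 0 0 0;0 0 0 0 0 0 0.05;0 0 0 0 0 0 0.05;0 0 0 0 0 0 0.05;0 0 0 0 0 0 0.05;0 0 0 0 0 0 0.05")

```text
t: 16.98
eef_pos: [0.51, 0.3028, -0.0211]
ee_rot: [3.142, 0.0, -2.864]
force: [0.3, 0.2, -0.3]
width: 0.0499
gripper_force: 0.0
```

Call:
move_arm(rows="0 0 0 0 0 -0.03 0.05;0 0 0 0 0 -0.06 0.05;0 0 0 0 0 -0.06 0;0 0 0 0 0 -0.04 0;0 0 0 0 0 -0.02 0;0 0 0 0 0 0 0;0 0 0 0 0 0 0")

```text
t: 17.85
eef_pos: [0.5094, 0.3024, 0.1878]
ee_rot: [-3.141, -0.001, -2.865]
force: [0.1, -0.7, 0.3]
width: 0.0057
gripper_force: 0.0
```

```bash
python3 - <<'E'
from h import *
i,W=cloud("wrist");h=cv2.cvtColor(i,cv2.COLOR_BGR2HSV);X,Y,Z=np.moveaxis(W,-1,0)
m=(h[...,1]>110)&(h[...,0]<28)&(Z<.04)&(X>.4)&(X<.65)&(abs(Y-.304)<.06)
P=W[m];print(cv2.minAreaRect(P[:,:2].astype(np.float32)*1000),np.median(P[:,2]),np.percentile(P[:,2],[5,95]))
i,W=cloud("top");k,W2=cloud("scene");cv2.imwrite("pics/t6.png",np.hstack([cv2.resize(i[150:270,140:340],None,fx=2,fy=2),cv2.resize(k[170:290,220:420],None,fx=2,fy=2)]))
np.save("t6.npy",W);np.save("s6.npy",W2);cv2.imwrite("pics/t6r.png",i)
u=np.array([.962,.274])
for W in(W,W2):
    l=W[...,:2]-[.556,-.032];a=l@u;b=l@[-.274,.962];Z=W[...,2]
    print("bysector cover",[(round(z,2),np.round(np.nanmedian(a[(a>.08)&(a<.2)&(abs(b)<.06)&(abs(Z-z)<.01)]),3)) for z in(.1,.13,.16,.19)])
    m=(abs(b)<.05)&(a>.02)&(a<.1)&(Z>.05)&(Z<.069);print(m.sum(),a[m].mean(),b[m].mean(),np.median(Z[m]),np.percentile(a[m],[2,98]),np.percentile(b[m],[2,98]))
E
```

```text
((486.9669189453125, 295.80303955078125), (97.17948913574219, 22.956811904907227), 16.410831451416016) 0.018500580284235624 [0.01719763 0.01984225]
bysector cover [(0.1, np.float64(0.129)), (0.13, np.float64(0.135)), (0.16, np.float64(0.141)), (0.19, np.float64(0.147))]
376 0.05711300050826206 -0.000317948934229201 0.06059685935703896 [0.03133762 0.08351637] [-0.02634534  0.02599284]
bysector cover [(0.1, np.float64(0.137)), (0.13, np.float64(0.143)), (0.16, np.float64(0.149)), (0.19, np.float64(0.153))]
253 0.04195342942516586 0.0015185075885950075 0.06344611139800671 [0.02008825 0.06669856] [-0.04102806  0.04446013]
```

View pics/t6.png

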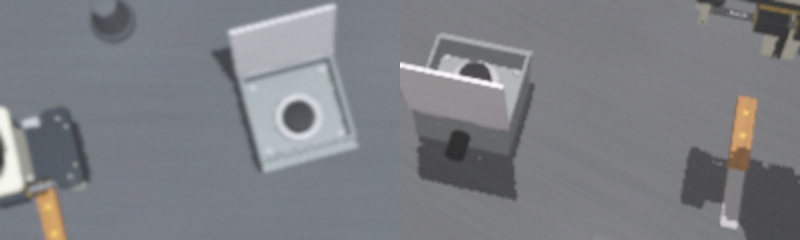

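The views show the bar flat on the bench, the cover leaning back (~1.75 rad), and the plunger in its collar at top px ~(289,208). That gives world ≈ (0.612, −0.016). Moving over it with the fingers closed.

Call:
move_arm(rows="0 0 0 -0.0015 -0.042 0 0;0 0 0 -0.0015 -0.042 0 0;0 0 0 -0.0015 -0.042 0 0;0 0 0 -0.0015 -0.042 0 0;0 0 0 -0.0015 -0.042 0 0;0 0 0 -0.0015 -0.042 0 0;0 0 0 -0.0015 -0.042 0 0;0 0 0 -0.0015 -0.04 0 0", squeeze=20)

```text
t: 19.0
eef_pos: [0.6129, -0.0167, 0.1879]
ee_rot: [-3.142, -0.001, -2.864]
force: [1.3, 0.3, -0.1]
width: 0.0004
gripper_force: 0.0
```

Call:
move_arm(rows="0 0 0 0 0 0.04 0;0 0 0 0 0 0.04 0;0 0 0 0 0 0.03 0;0 0 0 0 0 0.02 0;0 0 0 0 0 0.008 0;0 0 0 0 0 0 0;0 0 0 0 0 0 0")

```text
t: 19.88
eef_pos: [0.6136, -0.0151, 0.0517]
ee_rot: [-3.141, 0.001, -2.864]
force: [-0.6, 0.8, 1.1]
width: 0.0008
gripper_force: 0.0
```

```bash
python3 - <<'E'
from h import *
i,W=cloud("wrist");k,W2=cloud("scene")
cv2.imwrite("pics/w7.png",np.vstack([i[150:350,130:430],cv2.resize(k[100:240,185:335],(300,280))]))
W0=np.load("t6.npy");V=cv2.cvtColor(cv2.imread("pics/t6r.png"),cv2.COLOR_BGR2GRAY)
u=np.array([.962,.274]);l=W0[...,:2]-[.556,-.032];a=l@u;b=l@[-.274,.962]
m=(a>.02)&(a<.1)&(abs(b)<.04)&(V<75);print("dark disc",m.sum(),W0[m].mean(0),np.median(W0[m][:,2]))
s=arm.get_state();print(s["eef_pos"],s["force"],s["width"])
X,Y,Z=np.moveaxis(W,-1,0)
q=W[(np.hypot(X-s["eef_pos"][0],Y-s["eef_pos"][1])<.02)&(Z>.068)];print("tip",np.sort(q[:,2])[:20].round(4))
E
```

```text
dark disc 0 [nan nan nan] nan
[ 0.61355721 -0.01505016  0.0518416 ] [ 0.1910318   0.32424033 -1.30322751] 0.00032806272567043607
tip [0.068  0.068  0.068  0.068  0.068  0.0681 0.0681 0.0682 0.0683 0.0782
 0.0783 0.0783 0.0785 0.0785 0.0787 0.079  0.0791 0.0791 0.0792 0.0793]<stdin>:6: RuntimeWarning: Mean of empty slice.
  ret = um.true_divide(
  return _methods._mean(a, axis=axis, dtype=dtype,
  ret = ret.dtype.type(ret / rcount)
```

View pics/w7.png

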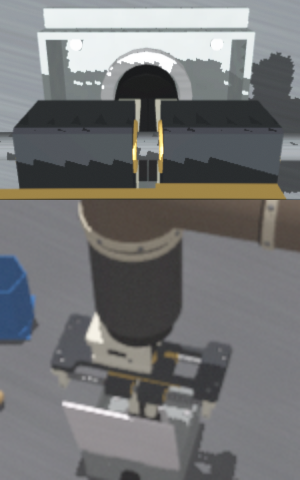

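Fingers are centred over the black cap, tips ~12 mm above it. Pressing in steps.

Call:
move_arm(rows="0 0 0 0 0 0.008 0;0 0 0 0 0 0.006 0;0 0 0 0 0 0.003 0;0 0 0 0 0 0 0;0 0 0 0 0 0 0")

```text
t: 20.6
eef_pos: [0.6132, -0.0151, 0.0342]
ee_rot: [-3.141, 0.001, -2.864]
force: [-0.7, 1.4, 5.0]
width: 0.0004
gripper_force: 2.5
```

```bash
python3 - <<'E'
from h import *
F=[]
for _ in range(8):
    s=arm.get_state();F.append(s["force"][2]);arm.grab_frame("top")
print(s["eef_pos"],np.mean(F),np.std(F))
E
```

```text
[ 0.61321229 -0.01508899  0.03430397] 4.908163043042828 0.40855488037560883
```

Call:
move_arm(rows="0 0 0 0 0 0.004 0;0 0 0 0 0 0.003 0;0 0 0 0 0 0 0;0 0 0 0 0 0 0")

```text
t: 21.5
eef_pos: [0.6132, -0.0151, 0.0276]
ee_rot: [-3.141, 0.001, -2.864]
force: [-1.9, 1.5, 8.1]
width: 0.0001
gripper_force: 3.9
```

```bash
python3 - <<'E'
from h import *
F=[]
for _ in range(8):
    s=arm.get_state();F.append(s["force"][2]);i,W=cloud("wrist")
print(s["eef_pos"],np.mean(F),np.std(F))
u=np.array([.962,.274]);l=W[...,:2]-[.612,-.016];r=np.hypot(l[...,0],l[...,1]);Z=W[...,2]
a=l@u
for lo,hi in((0,.018),(.0225,.029)):
    m=(r>lo)&(r<hi)&(Z>.045)&(Z<.07)&(a<-.01);print(m.sum(),np.median(Z[m]) if m.any() else None)
i,W=cloud("top");l=W[...,:2]-[.556,-.032];a=l@u;b=l@[-.274,.962];Z=W[...,2]
print("cover",[np.round(np.nanmedian(a[(a>.08)&(a<.2)&(abs(b)<.06)&(abs(Z-z)<.01)]),3) for z in(.1,.13,.16,.19)])
E
```

```text
[ 0.61323868 -0.01512047  0.02765203] 7.564346908270693 0.7261434020950644
524 0.05355265773522791
1497 0.054214615789905496
cover [np.float64(nan), np.float64(nan), np.float64(nan), np.float64(nan)]
  return np.nanmean(a, axis, out=out, keepdims=keepdims)
```

```bash
python3 -c "
from station import arm
print(arm.job_done())"
```

```text
the job is handed in; nothing more can be done
None
```

I handed the job in and got no verdict back: the bar pried the cover open to about 1.75 rad and was laid flat and let go, and the fingertips now hold the plunger about flush (7.6 N, ~11.5 mm travel). The fingertips sit about 27 mm behind the TCP, not 8 mm ahead as stated, so the first grasp closed on air and I used the measured offset after that.

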